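# Hold the vegetable cutter open for loading

### The arm

A 6-joint arm with a two-finger parallel gripper is mounted at the origin on the work surface. World frame = base frame: x ahead of the robot, y to its left, z up, the work surface at z = 0. Lengths are in m, angles in rad, forces in N, time in s.
With the tool pointing down it reaches from about 0.225 to 0.875 m from the base axis. Payload 3.4 kg.
Tool frame: the origin (TCP) lies at the very end of the fingers, on their centre line; the grasp point (between the pads) lies 19 mm behind it; z points along the fingers, y is the direction in which the jaws open and shut (so a half turn about z gives the same grasp; the last joint's range is limited). The gripper opens to 85 mm and grips with 20 to 120 N. Pads are 22 mm wide; open, the fingers measure 114 mm over their backs; the gripper's body (76 mm by 85 mm) begins 54 mm behind the grasp point. The pads swing forward as they close: fully open they stand 13 mm farther back than shut.
Start: joints at [1.196, 0.276, 1.505, -0, 1.361, -0.121], TCP at [0.144, 0.557, 0.231] pointing down, gripper open.
Joint ranges: [-2.89, 2.89], [-0.75, 2.08], [0.22, 2.7], [-1.18, 4.32], [0.11, 2.71], [-2.7, 2.7]. Speed limits (rad/s): [2.57, 2.57, 3.14, 3.14, 3.14, 3.14].

### API

Orientations are given as a unit quaternion [w, x, y, z].
In Python, from rig import get_state, get_image, calibration, sign_off gives the robot as it stands. The module is installed in compiled form; this text tells all that it offers.
- The arm moves only by the tool drive_tool, never from a script. Its argument "targets" is one flat list of numbers, 7 for each row, row after row: the turn, a rotation vector about the tool's x, y, z in degrees, then the shift along the tool's x, y, z in mm, then the opening, from 0 (shut) to 1 (fully open). In form: [wx, wy, wz, tx, ty, tz, fingers, wx, wy, wz, tx, ty, tz, fingers, ...]. A call has 1 to 12 rows; each row shifts and turns the commanded pose from where the row before left it, along the tool's axes as they then stand; what a row does not reach is not made up. A row lasts 1/8 s, in which the tool goes at most 62.5 mm and 10.7 degrees, less where a joint would pass 70% of its speed; a pose out of reach is approached as far as the arm can. A call is refused whole if a number of a shift passes 62.5 or a number of a turn 10.7, either way. A call with a gripper value outside its range is refused whole. The fingers move at their own pace and stop on an object; "grip_force" is the grip in N (left out, the last holds). Time passes only in rows, so rows that do not move let the fingers close. It gives the time, the measured TCP pose, the force and the opening at its end, in the units of the state.
- get_state(): the state, without advancing time (a new reading comes with each control period).
- get_image(name): name is "scene" or "top" or "wrist"; returns the picture (420x560x3 uint8, red, green, blue); there is no depth.
- calibration(name): a dict with "mtx" (3x3 intrinsics, pixels), "world_to_cam" (4x4, takes a point from world to camera coordinates); the wrist camera has in their place "hand_eye" (4x4, takes a point from camera to tool coordinates, whose origin is the TCP and whose axes are the flange's). Camera axes: x right, y down, z forward; pixel columns grow to the right and rows downward; lengths in m; the calibration is good to about 2 mm. A picture is of the moment at which its call begins: read the wrist's pose just before it. calibration takes no time and is no camera call.
- sign_off(): hands the job in, once; it reports no verdict.
The state is a dict: "clock": time; "qpos": joint angles; "qd": joint speeds; "effort": joint torques, N m; "position": TCP position; "ee_rot": TCP orientation; "contact_force": force on the tool from outside, world axes, zero at the start; "moment": the same for the moment, N m; "width": finger opening in m.
Only numpy, scipy, OpenCV 4.12 (cv2) and the standard library are available. Lean on these libraries where they do the work, as an engineer would, in place of code of your own. Each camera call takes 0.05 s, during which the arm holds its last target.

### The job

Get the bench vegetable cutter ready for loading: first stand the small oblong steel pan upright on the table with the lip of the outlet chute well over its opening, and let go of it. Then pull the spring-return pusher back by its upright grip until its index bar lines up with the fin of the rider on the side of the trough, and finish while still holding it there with the gripper. Leave the rider as it is set and everything else on the table where it stands.

Things in the scene. Friction and masses are not known exactly. Their poses are not given: they have to be found in the camera images.
- cutter: Bare-metal bench cutter, fixed, 350 long, 132 wide; origin on the table. +x: along the trough to head and chute; the pusher is pulled to -x. Trough x -210 to 90, floor top z 110, side plates at y +-54 (8 thick, top z 135), legs below. Head: portal at x 60 to 90, 132 wide, top z 215. Chute 53 wide, from x 82 down to its lip at x 141; below it only the table. Place and yaw vary.
- chute_lip (a point): Middle of the chute's lower edge, 100 above the table; its underside there is at about z 95, so the pan can slide in beneath with some 30 mm to spare. Axes parallel to the cutter's.
- pusher (a joint): Travel of the pusher in m: 0 = home near the head, growing as it is pulled along the cutter's -x, at most 0.145. A spring pulls it home: 4.8 N at 0 plus 60 N/m (about 12 N at 0.12), friction 0.5 N; let go, it returns.
- grip_mid (a point): On the axis of the pusher's upright black round grip (25 diameter, domed, from z 165 to 230), at z 200; moves with the pusher. Below is the pusher block, 30 long by 90 wide, top at z 157. At home the grip's axis is 65 mm from the near face of the cutting head; otherwise only the grip stands above z 160 over the trough.
- pusher_index (a point): On the pusher's index bar, a dark bar 4 wide lying across the trough's +y side plate: level with the grip's axis along the cutter's x, 60 mm from it towards cutter +y, z 157. Axes parallel to the cutter's.
- rider_mark (a point): On the upright fin (4 wide, top z 159) of the dark rider, an 18 long clip on the trough's +y side plate: the mark to pull to, 50 to 115 mm from the index bar's home. Axes parallel to the cutter's; bar and fin line up when at the same place along the cutter's x. About 30 N would shove the clip along: leave it.
- pan: Loose small oblong steel pan, open on top, 150 by 108 at the walls (its x by its y), 65 high, about 0.25 kg, walls 4 thick. A thicker rim band, 8 thick and 20 deep (z 45 to 65), runs all round and is centred on the planes x = +-75 and y = +-54; pinch it from above. Origin at the centre of its underside, z up.
- spice_jar: Bystander, to be left alone: jar 48 diameter, 85 high, beside the cutter on its +y side; origin under its centre.
- spoon: Bystander, to be left alone: spoon about 200 long lying along its x beside the cutter on its -y side; origin under its middle.
- salt_jar: Bystander, to be left alone: jar 44 diameter, 75 high, beside the pan's start, its axis 150 to 170 mm from the pan's centre; origin under its centre.
- bowl: Bystander, to be left alone: steel bowl 120 across, 50 high; origin under its centre.
- squeeze: Bystander, to be left alone: clear bottle 56 diameter, 160 high; origin under its centre.
- mug: Bystander, to be left alone: white mug 76 across, 85 high, with one handle; origin under its centre.
- tin: Bystander, to be left alone: tin can 74 diameter, 110 high; origin under its centre.
Not all that is in view belongs to the job. What is shaped like the pan but red is not meant.

How it is judged:
By the outcome, as a careful person would: the job done as asked, in the order asked, and still so for the second after the job is handed in, while the arm keeps its last pose, push and grip.
It also fails if it takes over 56 s, if anything falls off the work surface, if the arm or the gripper's body presses on something with over 40 N, if the wrist force passes 120 N, or if a joint passes its speed limit or range.

## Working session

There is one attempt and no reset: what is moved stays moved. The work goes in short steps, Python scripts to look and compute and a tool call to move; the robot and the scene stay as the last step left them, time stands still between calls to the robot, and variables do not carry over. Pictures are saved under pics/ and viewed, and the job is handed in when it is done.

Besides the shell and the picture viewer there is one more tool, called by a JSON object that holds its "api" and its "payload". drive_tool: Moves the arm, as the interface text tells. Its arguments: {"type":"object","properties":{"targets":{"type":"array"},"grip_force":{"type":"number"}},"required":["targets"]}

```bash
ls; mkdir -p pics; python3 - <<'E'
from rig import *
import cv2,numpy as np
s=get_state(); print(s)
for n in ["scene","top","wrist"]:
    im=get_image(n); cv2.imwrite(f"pics/{n}0.png",im[:,:,::-1]); c=calibration(n); print(n,{k:np.round(v,4).tolist() for k,v in c.items()})
E
```

```text
pics
{'clock': 0.0, 'qpos': array([ 1.19597767e+00,  2.76652975e-01,  1.50617700e+00, -1.86020843e-06,
        1.36071691e+00, -1.21013431e-01]), 'qd': array([-1.28494392e-03, -1.21536011e-05, -2.05048223e-04,  1.57967658e-03,
        6.80114587e-05,  9.19907637e-04]), 'effort': array([-2.07546007e-03, -4.16759562e+01, -2.45804805e+01, -4.42826176e-04,
        1.11647020e-02, -3.52133021e-06]), 'position': array([0.14418605, 0.55605853, 0.23038919]), 'ee_rot': array([-2.38886483e-04,  1.26562021e-01,  9.91958215e-01, -9.47461811e-04]), 'contact_force': array([0.56774663, 0.50004399, 0.35055014]), 'moment': array([-0.02013607,  0.01109304,  0.00998708]), 'width': 0.08533133914962228}
scene {'mtx': [[416.1784, 0.0, 288.1091], [0.0, 416.1784, 205.7247], [0.0, 0.0, 1.0]], 'world_to_cam': [[-0.4138, 0.9104, 0.0026, 0.2561], [0.593, 0.2716, -0.758, -0.2146], [-0.6908, -0.3121, -0.6522, 1.6361], [0.0, 0.0, 0.0, 1.0]]}
top {'mtx': [[409.1321, 0.0, 276.3348], [0.0, 409.1321, 206.0699], [0.0, 0.0, 1.0]], 'world_to_cam': [[0.0009, -1.0, 0.0018, -0.0376], [-0.9846, -0.0012, -0.175, 0.572], [0.175, -0.0016, -0.9846, 1.2932], [0.0, 0.0, 0.0, 1.0]]}
wrist {'mtx': [[324.2391, 0.0, 280.6941], [0.0, 324.2391, 212.0385], [0.0, 0.0, 1.0]], 'hand_eye': [[-0.0003, -0.9514, -0.3078, 0.0782], [1.0, -0.0005, 0.0007, 0.0004], [-0.0008, -0.3078, 0.9514, -0.1415], [0.0, 0.0, 0.0, 1.0]]}
```

View pics/scene0.png

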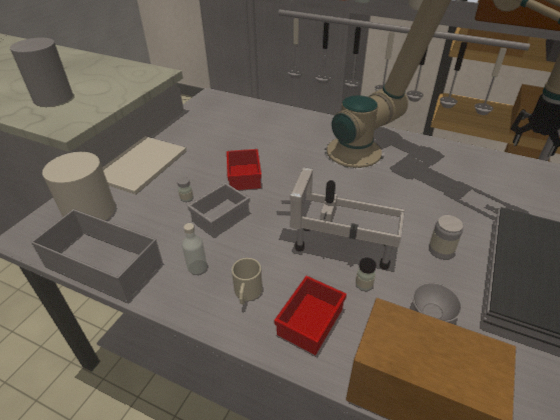

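View pics/top0.png

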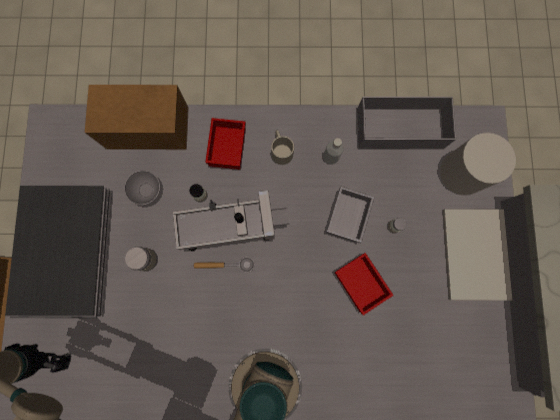

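View pics/wrist0.png

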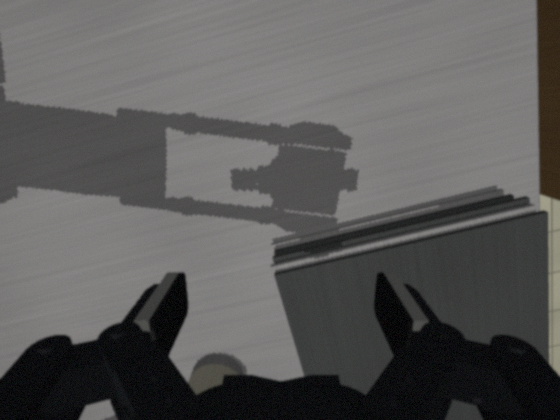

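Pan candidates in top view: grey pan (349,214), large grey tray (405,122), red trays (226,143), (363,283). Only the one at (349,214) is steel and small oblong (150x108), with the salt jar beside it at (398,227). I'll confirm in an enlarged crop.

```bash
cat > h.py <<'E'
import numpy as np,cv2
from rig import *
from scipy.spatial.transform import Rotation as R
def ray(cam,px,st=None):
    c=calibration(cam); K=np.array(c["mtx"]); d=np.linalg.inv(K)@np.array([px[0],px[1],1.])
    if cam=="wrist":
        T=np.array(c["hand_eye"]); q=st["ee_rot"]; Rw=R.from_quat([q[1],q[2],q[3],q[0]]).as_matrix()
        o=Rw@T[:3,3]+st["position"]; return o,Rw@T[:3,:3]@d
    T=np.linalg.inv(np.array(c["world_to_cam"])); return T[:3,3],T[:3,:3]@d
def onz(cam,px,z,st=None):
    o,d=ray(cam,px,st); return o+d*(z-o[2])/d[2]
def tri(*rays):
    A=0;b=0
    for o,d in rays:
        d=d/np.linalg.norm(d); P=np.eye(3)-np.outer(d,d); A=A+P; b=b+P@o
    x=np.linalg.solve(A,b); return x,[np.linalg.norm((np.eye(3)-np.outer(d,d)/(d@d))@(x-o)) for o,d in rays]
def proj(cam,p,st=None):
    c=calibration(cam);K=np.array(c["mtx"])
    if cam=="wrist":
        T=np.array(c["hand_eye"]); q=st["ee_rot"]; M=np.eye(4);M[:3,:3]=R.from_quat([q[1],q[2],q[3],q[0]]).as_matrix();M[:3,3]=st["position"]
        W=np.linalg.inv(M@T)
    else: W=np.array(c["world_to_cam"])
    v=K@(W@np.append(p,1))[:3]; return v[:2]/v[2]
E
python3 - <<'E'
import cv2
t=cv2.imread("pics/top0.png"); s=cv2.imread("pics/scene0.png")
cv2.imwrite("pics/t_cut.png",cv2.resize(t[170:280,160:300],None,fx=5.5,fy=5.4,interpolation=cv2.INTER_CUBIC))
cv2.imwrite("pics/t_pan.png",cv2.resize(t[180:250,320:420],None,fx=8,fy=8,interpolation=cv2.INTER_CUBIC))
cv2.imwrite("pics/s_pan.png",cv2.resize(s[165:265,170:280],None,fx=6,fy=6,interpolation=cv2.INTER_CUBIC))
cv2.imwrite("pics/s_cut.png",cv2.resize(s[160:270,270:420],None,fx=5.3,fy=5.3,interpolation=cv2.INTER_CUBIC))
E
```

```text
(no output)
```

View pics/t_cut.png

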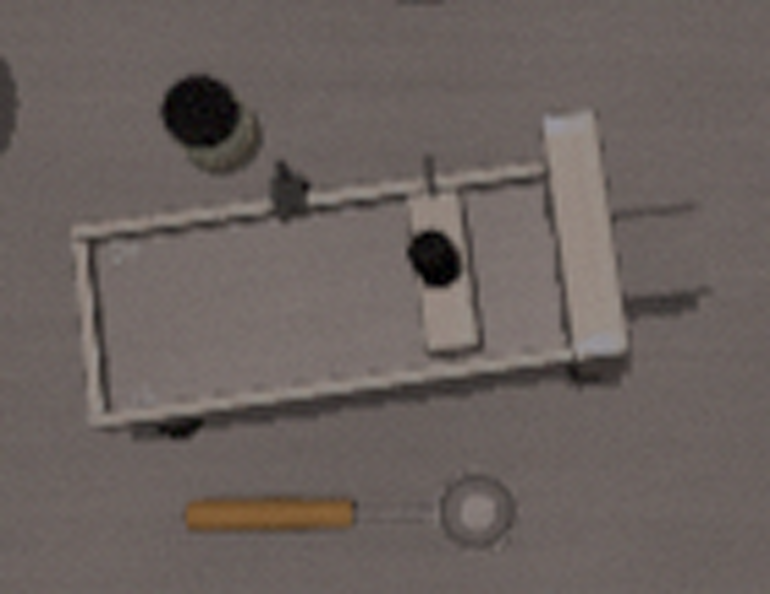

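View pics/t_pan.png

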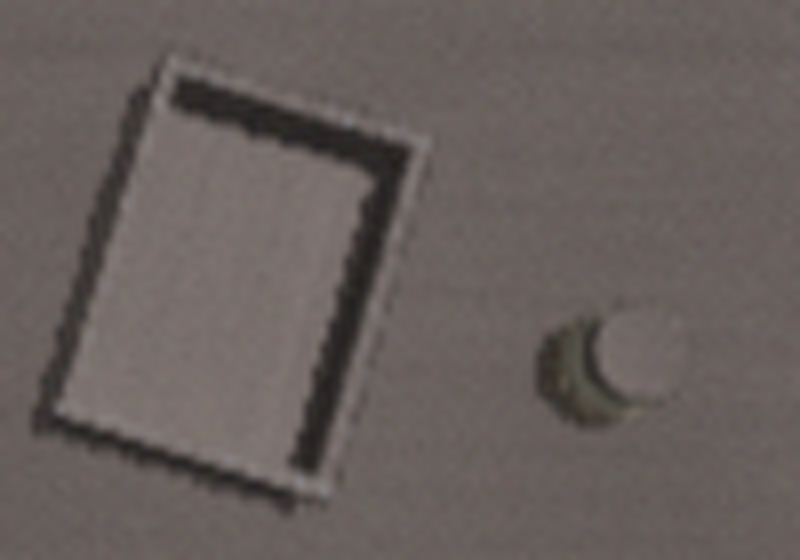

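View pics/s_pan.png

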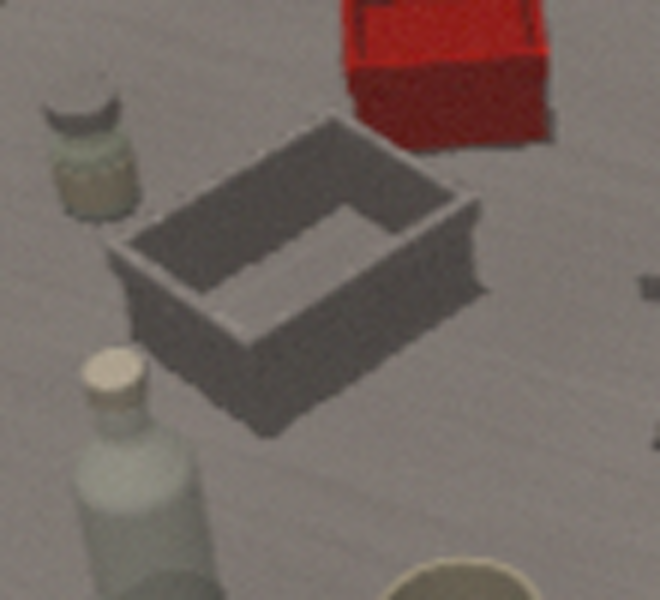

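View pics/s_cut.png

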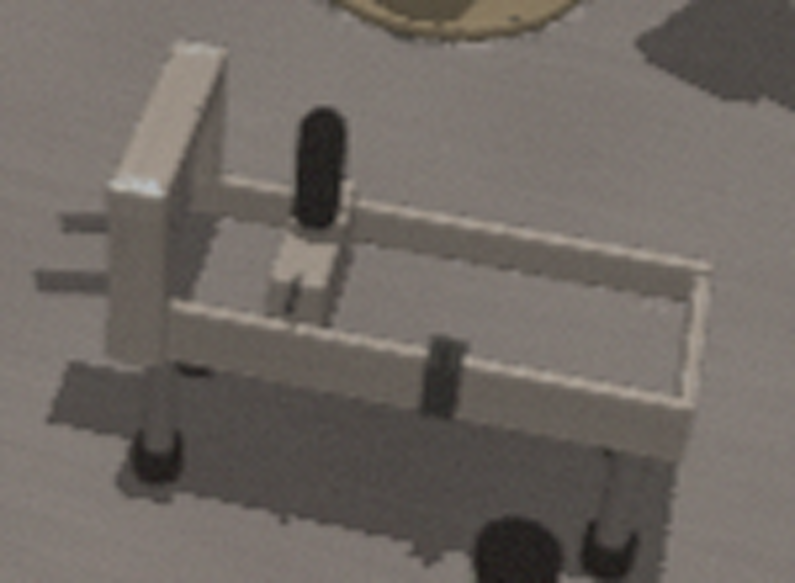

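```bash
python3 - <<'E'
from h import *
np.set_printoptions(precision=4,suppress=True)
def cv(u,off,s): return [(u[i]+.5)/s[i]-.5+off[i] for i in (0,1)]
tp=lambda u:cv(u,(320,180),(8,8)); sp=lambda u:cv(u,(170,165),(6,6))
tc=lambda u:cv(u,(160,170),(5.5,5.4)); sc=lambda u:cv(u,(270,160),(5.3,5.3))
def f(a,b): x,e=tri(ray("top",a),ray("scene",b)); return x
print("pan")
P=[f(tp(a),sp(b)) for a,b in [((168,55),(248,345)),((430,140),(110,242)),((328,495),(335,112)),((48,412),(480,200))]]
for p in P: print(p)
P2=[onz("top",tp(a),.065) for a in [(168,55),(430,140),(328,495),(48,412)]]
P3=[onz("scene",sp(a),.065) for a in [(248,345),(110,242),(335,112),(480,200)]]
for n,Q in (("tri",P),("top",P2),("scn",P3)):
    Q=np.array(Q); print(n,Q.mean(0),"sides",[np.linalg.norm(Q[i]-Q[i-1]) for i in range(4)]); d=(Q[0]-Q[3]+Q[1]-Q[2]); print(np.degrees(np.arctan2(d[1],d[0])))
print("head")
H=[f(tc(a),sc(b)) for a,b in [((592,112),(110,183)),((545,118),(160,190)),((628,350),(175,42)),((580,358),(222,50))]]
for p in H: print(p)
H2=[onz("top",tc(a),.215) for a in [(592,112),(545,118),(628,350),(580,358)]]
H3=[onz("scene",sc(a),.215) for a in [(110,183),(160,190),(175,42),(222,50)]]
for Q in (H,H2,H3):
    Q=np.array(Q); d=Q[0]+Q[1]-Q[2]-Q[3]; print(Q.mean(0),np.linalg.norm(d)/2,"yaw",np.degrees(np.arctan2(d[1],d[0]))-90)
print("trough corners z135")
for a in [(72,230),(95,425)]: print(onz("top",tc(a),.135))
for a in [(690,408),(710,266)]: print(onz("scene",sc(a),.135))
print("grip",onz("top",tc((434,258)),.225),onz("scene",sc((323,110)),.228))
print("rider top",onz("top",tc((285,165)),.159),"bar",onz("top",tc((430,175)),.157))
for k,p in dict(salt=onz("top",tp((640,350)),.075),squeeze=onz("top",(338,143),.16),mug=onz("top",(283,150),.085),spice=onz("top",tc((200,110)),.085)).items(): print(k,p)
E
```

```text
pan
[ 0.635  -0.2463  0.0618]
[ 0.5993 -0.3522  0.0632]
[ 0.4543 -0.3053  0.0615]
[ 0.4881 -0.1948  0.0617]
tri [ 0.5442 -0.2747  0.062 ] sides [np.float64(0.1556329760592961), np.float64(0.11184145782885814), np.float64(0.15244773519699598), np.float64(0.1155955133589986)]
-18.62367712461941
top [ 0.5445 -0.2756  0.065 ] sides [np.float64(0.1559578296721434), np.float64(0.11167457589262264), np.float64(0.15219620992437402), np.float64(0.11621006675537153)]
-18.70499506667591
scn [ 0.5468 -0.2709  0.065 ] sides [np.float64(0.15454462274705344), np.float64(0.11297435075833209), np.float64(0.15100638863955904), np.float64(0.11360901353395729)]
-18.905722681231147
head
[ 0.5888 -0.0092  0.2145]
[0.5851 0.0158 0.2158]
[ 0.461  -0.0283  0.2114]
[ 0.4567 -0.0031  0.2109]
[ 0.5229 -0.0062  0.2132] 0.12952401141625525 yaw -81.5586924207953
[ 0.5232 -0.0075  0.215 ] 0.12990214270505493 yaw -81.50716253063322
[ 0.5249 -0.0039  0.215 ] 0.12412306884463722 yaw -82.15939306126262
trough corners z135
[0.5376 0.2808 0.135 ]
[0.4273 0.2632 0.135 ]
[0.5402 0.284  0.135 ]
[0.4303 0.2694 0.135 ]
grip [0.5084 0.0706 0.225 ] [0.5054 0.0726 0.228 ]
rider top [0.5707 0.1594 0.159 ] bar [0.5655 0.0799 0.157 ]
salt [ 0.5122 -0.4314  0.075 ]
squeeze [ 0.7513 -0.2276  0.16  ]
mug [ 0.7527 -0.0586  0.085 ]
spice [0.6183 0.222  0.085 ]
```

Confirmed: the grey pan at (349,214) in the top view is about 158 x 116 over the rim, with z about 0.062. The cutter yaw is about -81.7°. Next I move over the cutter for wrist views.

{"api": "drive_tool", "payload": {"targets": [0,0,0,-32,-31,-14,1,0,0,0,-32,-31,-14,1,0,0,0,-32,-31,-14,1,0,0,0,-32,-31,-14,1,0,0,0,-32,-31,-14,1,0,0,0,-32,-31,-14,1,0,0,0,-32,-31,-14,1,0,0,0,-32,-31,-14,1,0,0,0,-32,-31,-14,1,0,0,0,-32,-31,-14,1,0,0,0,-32,-31,-14,1,0,0,0,-32,-31,-14,1]}}

```text
clock: 1.65
position: [0.4231, 0.0988, 0.3996]
ee_rot: [-0.0, 0.127, 0.992, 0.0]
contact_force: [0.6, 1.2, 0.3]
width: 0.0853
```

```bash
python3 - <<'E'
from h import *
import pickle
s=get_state(); im=get_image("wrist"); cv2.imwrite("pics/w1.png",im[:,:,::-1]); pickle.dump(s,open("w1.pkl","wb"))
print(s["clock"],s["position"],s["ee_rot"],np.abs(s["qd"]).max())
E
```

```text
1.65 [0.42306572 0.09875565 0.39959256] [-4.61790441e-05  1.26646034e-01  9.91947961e-01  1.51012033e-04] 0.763330091159512
```

View pics/w1.png

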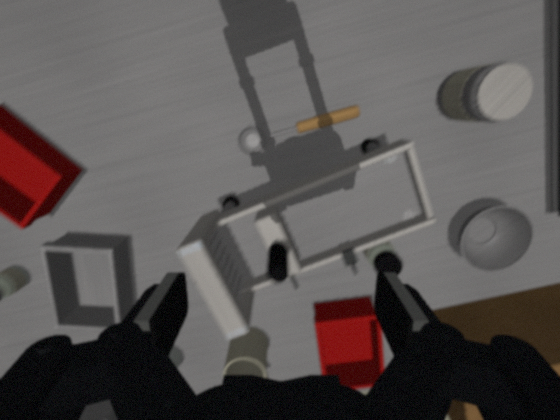

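Wrist view shows the head (215,290), grip (278,262), index bar tip (295,282), rider (350,258), and pan (90,280). Next is a second view nearer the pan and chute.

{"api": "drive_tool", "payload": {"targets": [0,0,0,-18,-47,14,1,0,0,0,-18,-47,14,1,0,0,0,-18,-47,14,1,0,0,0,-18,-47,14,1,0,0,0,-18,-47,14,1,0,0,0,0,0,0,1]}}

```text
clock: 2.45
position: [0.4503, -0.1526, 0.3273]
ee_rot: [-0.002, 0.129, 0.992, 0.0]
contact_force: [-0.5, 0.2, -0.3]
width: 0.0856
```

```bash
python3 - <<'E'
from h import *
import pickle
s=get_state(); im=get_image("wrist"); cv2.imwrite("pics/w2.png",im[:,:,::-1]); pickle.dump(s,open("w2.pkl","wb"))
print(s["clock"],s["position"],s["ee_rot"],np.abs(s["qd"]).max())
w=cv2.imread("pics/w1.png"); cv2.imwrite("pics/w1c.png",cv2.resize(w[130:350,160:440],None,fx=2.7,fy=2.7,interpolation=cv2.INTER_CUBIC))
E
```

```text
2.45 [ 0.45030967 -0.15261791  0.32726137] [-1.79023805e-03  1.28967882e-01  9.91647149e-01  1.14914109e-04] 0.05178025965497757
```

View pics/w2.png

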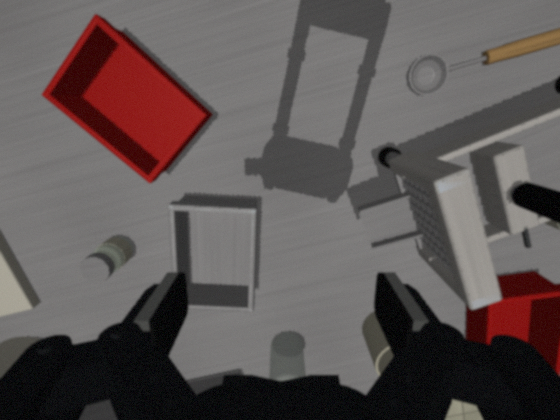

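View pics/w1c.png

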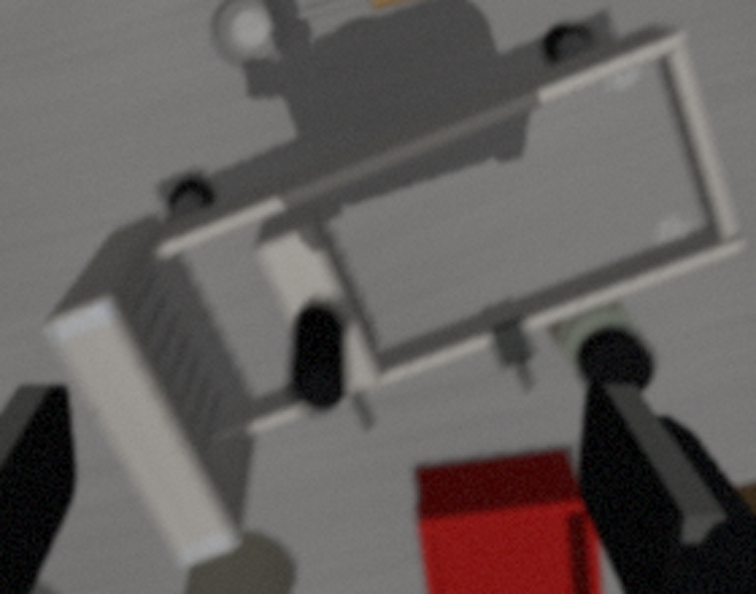

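```bash
python3 - <<'E'
import cv2
w=cv2.imread("pics/w2.png"); cv2.imwrite("pics/w2c.png",cv2.resize(w[185:325,150:280],None,fx=4,fy=4,interpolation=cv2.INTER_CUBIC))
cv2.imwrite("pics/w2d.png",cv2.resize(w[140:320,340:520],None,fx=3.3,fy=3.3,interpolation=cv2.INTER_CUBIC))
E
```

```text
(no output)
```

View pics/w2c.png

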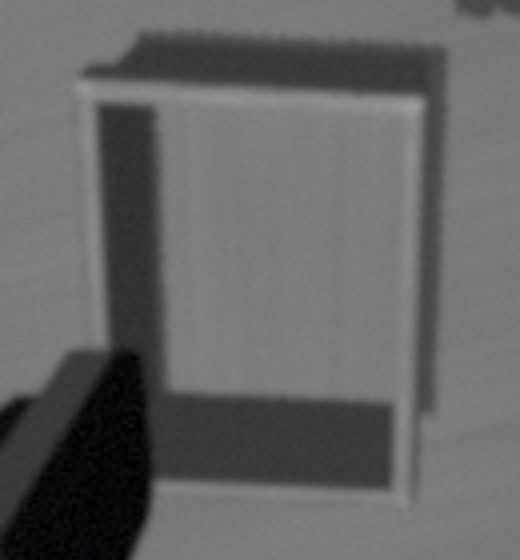

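View pics/w2d.png

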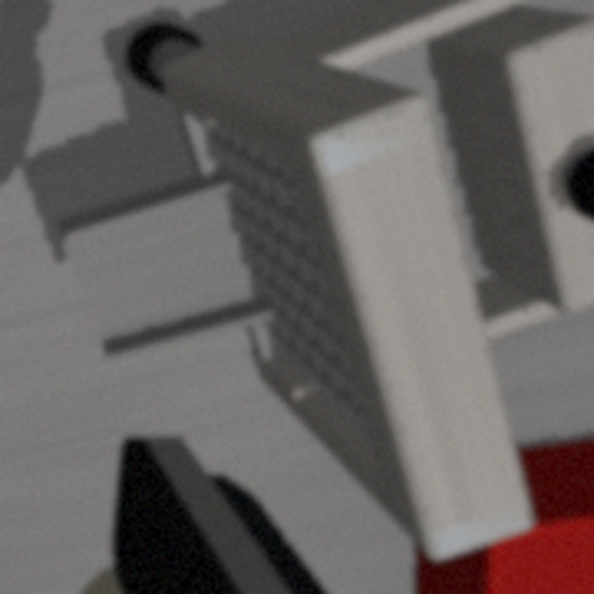

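```bash
python3 - <<'E'
from h import *
import pickle
np.set_printoptions(precision=4,suppress=True)
s1=pickle.load(open("w1.pkl","rb")); s2=pickle.load(open("w2.pkl","rb"))
def cv(u,off,s): return [(u[i]+.5)/s-.5+off[i] for i in (0,1)]
c=lambda u:cv(u,(150,185),4); d=lambda u:cv(u,(340,140),3.3); e=lambda u:cv(u,(160,130),2.7)
tp=lambda u:cv(u,(320,180),8)
A=[c(u) for u in [(80,78),(425,92),(412,503)]]
Q=[onz("wrist",p,.065,s2) for p in A]
print("pan",*Q); Q=np.array(Q); print((Q[0]+Q[2])/2, np.linalg.norm(Q[1]-Q[0]),np.linalg.norm(Q[2]-Q[1]))
v=Q[2]-Q[1]; print("yaw x",np.degrees(np.arctan2(v[1],v[0]))); v=Q[1]-Q[0]; print("yaw y",np.degrees(np.arctan2(v[1],v[0])))
# tri with top: C(328,495)->TL, D(48,412)->TR, A(168,55)->BR
for a,b in zip(A,[(328,495),(48,412),(168,55)]): print(tri(ray("wrist",a,s2),ray("top",tp(b))))
print("lip",[onz("wrist",d(u),z,s2) for u,z in [((60,230),.105),((105,350),.105)]])
h=[onz("wrist",d(u),.215,s2) for u in [(312,140),(415,98),(535,522),(435,560)]]; print("head w2",np.mean(h,0)); print(*h)
h=np.array(h); v=h[3]+h[2]-h[0]-h[1]; print("cut yaw",np.degrees(np.arctan2(v[1],v[0]))-90)
h=[onz("wrist",e(u),.215,s1) for u in [(45,325),(105,298),(240,540),(182,565)]]; print("head w1",np.mean(h,0)); 
h=np.array(h); v=h[3]+h[2]-h[0]-h[1]; print("cut yaw",np.degrees(np.arctan2(v[1],v[0]))-90)
print("trough end w1",onz("wrist",e((680,30)),.135,s1),onz("wrist",e((742,240)),.135,s1))
print("bar tip",onz("wrist",e((367,423)),.157,s1),"fin tip",onz("wrist",e((528,385)),.159,s1))
print("grip top",onz("wrist",e((321,385)),.22,s1))
E
```

```text
pan [ 0.4529 -0.3017  0.065 ] [ 0.4861 -0.1949  0.065 ] [ 0.6344 -0.2428  0.065 ]
[ 0.5436 -0.2723  0.065 ] 0.11192508004782331 0.15579916039711417
yaw x -17.90200274915046
yaw y 72.72231668818422
(array([ 0.457 , -0.3112,  0.0427]), [np.float64(0.0001407859527091569), np.float64(0.00014078595270915006)])
(array([ 0.4896, -0.1968,  0.0524]), [np.float64(2.382999136456924e-05), np.float64(2.3829991364623082e-05)])
(array([ 0.6365, -0.2459,  0.061 ]), [np.float64(0.0021101251359813052), np.float64(0.0021101251359812593)])
lip [array([ 0.5079, -0.0734,  0.105 ]), array([ 0.5579, -0.066 ,  0.105 ])]
head w2 [ 0.5223 -0.0054  0.215 ]
[ 0.461 -0.028  0.215] [ 0.457  -0.0029  0.215 ] [0.5831 0.0184 0.215 ] [ 0.5883 -0.0089  0.215 ]
cut yaw -80.94995027127518
head w1 [ 0.5236 -0.006   0.215 ]
cut yaw -81.27601972776579
trough end w1 [0.4262 0.265  0.135 ] [0.5349 0.2812 0.135 ]
bar tip [0.5746 0.0809 0.157 ] fin tip [0.5727 0.1622 0.159 ]
grip top [0.5154 0.0731 0.22  ]
```

{"api": "drive_tool", "payload": {"targets": [0,0,3.2,0,0,0,0.6,0,0,0,-25,-28,41,0.6,0,0,0,-25,-28,41,0.6,0,0,0,-25,-28,41,0.6,0,0,0,-25,-28,41,0.6,0,0,0,-26,-28,41,0.6,0,0,0,0,0,0,0.6]}}

```text
clock: 3.38
position: [0.5278, -0.321, 0.1206]
ee_rot: [-0.003, 0.154, 0.988, 0.002]
contact_force: [0.4, -0.1, 0.1]
width: 0.0513
```

```bash
python3 - <<'E'
from h import *
import pickle
s=get_state(); im=get_image("wrist"); cv2.imwrite("pics/w3.png",im[:,:,::-1]); pickle.dump(s,open("w3.pkl","wb"))
print(s["clock"],s["position"],s["ee_rot"],np.abs(s["qd"]).max())
print(proj("wrist",s["position"],s))
E
```

```text
3.375 [ 0.52778527 -0.32099973  0.12056377] [-0.00272086  0.15436902  0.98800814  0.00165076] 0.07148359272540461
[279.60774224 275.0242112 ]
```

View pics/w3.png

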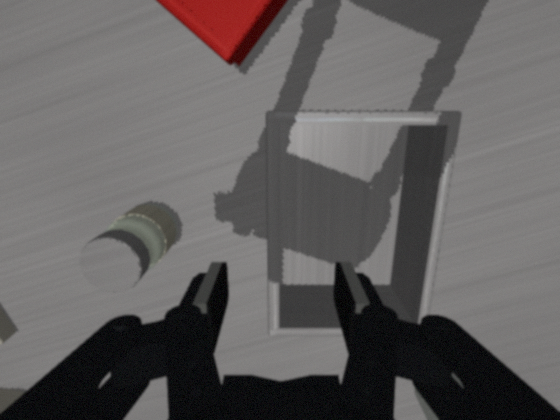

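```bash
python3 - <<'E'
from h import *
import pickle
np.set_printoptions(precision=4,suppress=True)
s=pickle.load(open("w3.pkl","rb"));n=get_state();print(n["position"],n["ee_rot"])
q=s["ee_rot"];Rw=R.from_quat([q[1],q[2],q[3],q[0]]).as_matrix()
for p in [(267,112),(284,120),(269,333),(279,327),(462,112),(432,333)]:
    w=onz("wrist",p,.065,s); print(p,w,Rw.T@(w-s["position"])*1000)
w=cv2.imread("pics/w3.png"); cv2.imwrite("pics/w3c.png",cv2.resize(w[90:350,240:480],None,fx=2.3,fy=2.3,interpolation=cv2.INTER_CUBIC))
E
```

```text
[ 0.528  -0.3203  0.1227] [-0.0016  0.1541  0.9881  0.0013]
(267, 112) [ 0.4534 -0.3048  0.065 ] [75.4965 -7.3712 55.9914]
(284, 120) [ 0.4607 -0.2967  0.065 ] [71.0108  2.5372 55.989 ]
(269, 333) [ 0.599 -0.352  0.065] [-77.5475  -7.9186  55.0893]
(279, 327) [ 0.5963 -0.3435  0.065 ] [-72.4286  -0.662   55.137 ]
(462, 112) [ 0.4881 -0.1965  0.065 ] [ 75.4596 106.3346  56.2666]
(432, 333) [ 0.6354 -0.2394  0.065 ] [-77.885  110.4236  55.3739]
```

View pics/w3c.png

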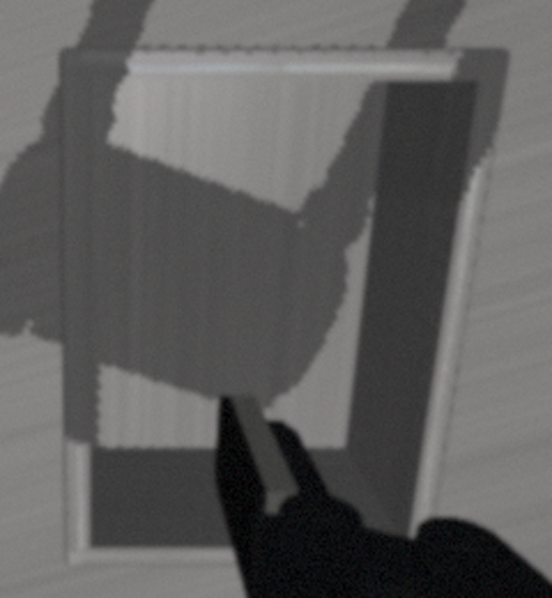

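{"api": "drive_tool", "payload": {"targets": [0,0,0,-1,-4,0,0.6,0,0,0,0,0,25,0.6,0,0,0,0,0,25,0.6,0,0,0,0,0,20,0.6,0,0,0,0,0,13,0.6,0,0,0,0,0,0,0.6]}}

```text
clock: 4.18
position: [0.5279, -0.3252, 0.0418]
ee_rot: [0.0, 0.154, 0.988, 0.0]
contact_force: [0.5, -0.1, 0.7]
width: 0.0514
```

{"api": "drive_tool", "payload": {"targets": [0,0,0,0,0,0,0,0,0,0,0,0,0,0,0,0,0,0,0,0,0,0,0,0,0,0,0,0], "grip_force": 60}}

```text
clock: 4.68
position: [0.5284, -0.3264, 0.0423]
ee_rot: [0.001, 0.154, 0.988, -0.0]
contact_force: [-0.1, -0.6, 5.5]
width: 0.007
```

```bash
python3 - <<'E'
from h import *
import pickle
s=get_state(); im=get_image("wrist"); cv2.imwrite("pics/w4.png",im[:,:,::-1]); pickle.dump(s,open("w4.pkl","wb"))
print(s)
E
```

```text
{'clock': 4.675, 'qpos': array([-6.65230333e-01,  4.95856049e-01,  1.66285159e+00,  2.69217845e-06,
        9.80946231e-01, -1.92629311e+00]), 'qd': array([-4.88378013e-04,  1.34984716e-03, -4.87011261e-04,  5.78234157e-04,
        6.31770321e-04, -7.67703516e-05]), 'effort': array([ 1.75066944e-01, -4.57807803e+01, -1.79811287e+01,  8.69428483e-02,
       -1.73676205e-01, -8.15133186e-03]), 'position': array([ 0.52843961, -0.32636213,  0.04234955]), 'ee_rot': array([ 8.46407246e-04,  1.54249136e-01,  9.88031510e-01, -4.72566517e-04]), 'contact_force': array([-0.06414611, -0.60434505,  5.47897193]), 'moment': array([-0.00396191,  0.10334223, -0.00623864]), 'width': 0.007011190432775543}
```

View pics/w4.png

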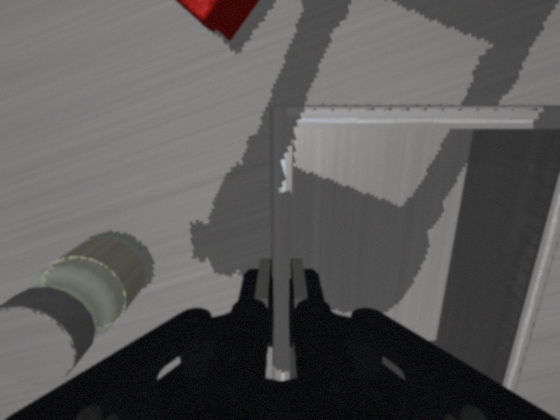

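The rim is held (width 7 mm), with the pan wall visible between the pads at (283,300). Now I lift and turn it.

{"api": "drive_tool", "payload": {"targets": [0,0,0,0,0,-5,0,0,0,0,0,0,-5,0,0,0,-6.6,0,0,-1,0,0,0,-6.6,0,0,0,0,0,0,-6.6,0,0,0,0,0,0,-6.6,0,0,0,0,0,0,0,-4,15,0,0,0,0,0,-8,35,0,0,0,0,0,-8,35,0,0,0,0,0,-4,15,0,0,0,0,0,0,0,0,0]}}

```text
clock: 6.1
position: [0.5367, -0.2222, 0.0524]
ee_rot: [-0.0, -0.076, 0.997, -0.0]
contact_force: [0.3, -1.0, -2.2]
width: 0.0069
```

```bash
python3 - <<'E'
from h import *
import pickle
s=get_state()
for n in ("wrist","top","scene"):
    im=get_image(n); cv2.imwrite(f"pics/{n}5.png",im[:,:,::-1])
print(s["clock"],s["position"],s["ee_rot"],s["width"],s["contact_force"])
w=cv2.imread("pics/wrist5.png");t=cv2.imread("pics/top5.png");c=cv2.imread("pics/scene5.png")
m=np.hstack([cv2.resize(t[160:270,220:400],(400,245)),cv2.resize(c[150:280,190:400],(400,245))])
cv2.imwrite("pics/m5.png",np.vstack([m,cv2.resize(w[60:,:],(800,350))[:, :]]))
E
```

```text
6.1 [ 0.53665006 -0.2221896   0.05235973] [-5.81055031e-05 -7.61797397e-02  9.97094098e-01 -6.22781277e-05] 0.0069246517032480965 [ 0.28916651 -1.02301913 -2.17025366]
```

View pics/m5.png

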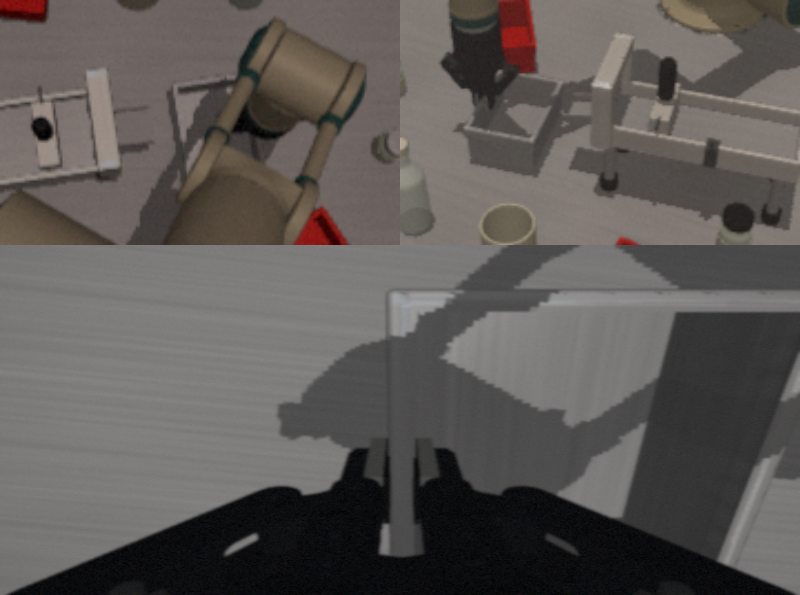

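Pan held level and clear of the lip. Next I slide it in under the chute.

{"api": "drive_tool", "payload": {"targets": [0,0,0,-4.7,22,0,0,0,0,0,-4.7,22,0,0,0,0,0,-4.7,22,0,0,0,0,0,-4.7,22,0,0,0,0,0,0,0,0,0,0,0,0,0,0,0,0]}}

```text
clock: 7.0
position: [0.5421, -0.1332, 0.0524]
ee_rot: [0.0, -0.076, 0.997, -0.0]
contact_force: [0.1, -0.2, -1.7]
width: 0.0069
```

```bash
python3 - <<'E'
from h import *
import pickle
s=get_state(); pickle.dump(s,open("w6.pkl","wb"))
for n in ("wrist","top","scene"):
    im=get_image(n); cv2.imwrite(f"pics/{n}6.png",im[:,:,::-1])
print(s["clock"],s["position"],s["ee_rot"],s["width"],s["contact_force"])
w=cv2.imread("pics/wrist6.png");t=cv2.imread("pics/top6.png");c=cv2.imread("pics/scene6.png")
m=np.hstack([cv2.resize(t[160:270,220:400],(400,245)),cv2.resize(c[150:280,190:400],(400,245))])
cv2.imwrite("pics/m6.png",np.vstack([m,cv2.resize(w[60:,:],(800,350))[:, :]]))
E
```

```text
7.0 [ 0.54212415 -0.1331629   0.05244298] [ 2.09159902e-04 -7.60855045e-02  9.97101228e-01 -3.05333438e-04] 0.006882154873059691 [ 0.07044049 -0.22964114 -1.6586934 ]
```

View pics/m6.png

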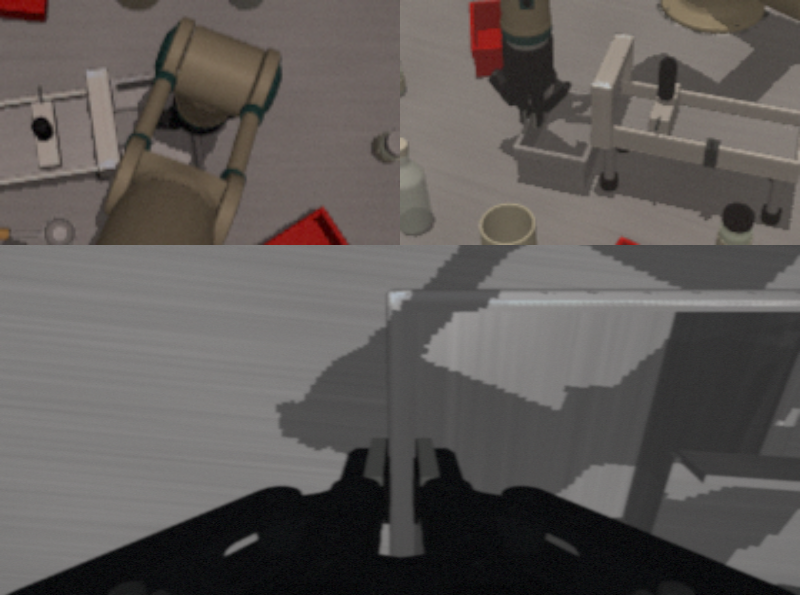

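```bash
python3 - <<'E'
from h import *
import pickle
s=pickle.load(open("w6.pkl","rb"))
w=cv2.imread("pics/wrist6.png");cv2.imwrite("pics/w6c.png",cv2.resize(w[100:340,260:560],None,fx=2.5,fy=2.5,interpolation=cv2.INTER_CUBIC))
q=s["ee_rot"];Rw=R.from_quat([q[1],q[2],q[3],q[0]]).as_matrix()
for p,z in [((472,273),.1),((472,273),.105),((272,110),.076)]:
    x=onz("wrist",p,z,s); print(x,Rw.T@(x-s["position"])*1000)
E
```

```text
[ 0.50614285 -0.07572312  0.1       ] [ 26.83173994  62.20369675 -47.6068374 ]
[ 0.50394704 -0.07939993  0.105     ] [ 29.55815421  58.89942241 -52.60573216]
[ 0.46636176 -0.1476309   0.076     ] [ 77.07170595  -2.82017065 -23.58378957]
```

View pics/w6c.png

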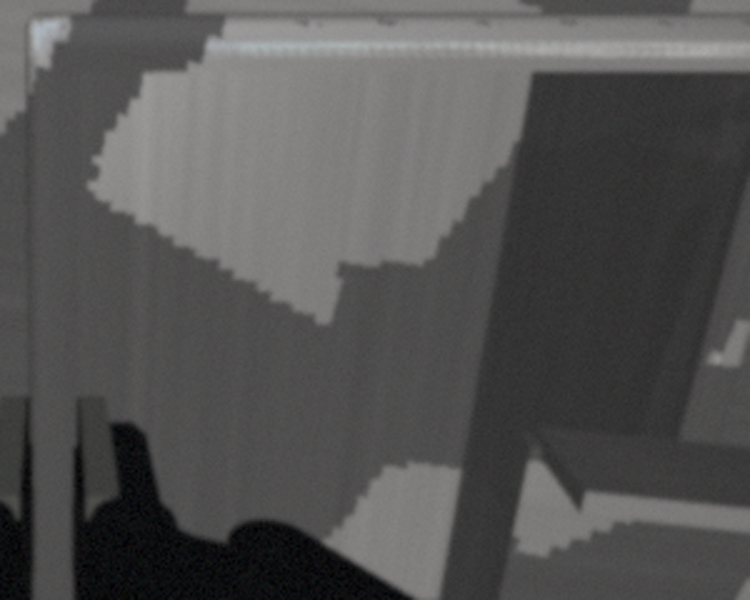

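The lip is about 60 mm inward of the far rim centre, laterally centred (corner at +27 mm). I lower, release, and go straight up.

{"api": "drive_tool", "payload": {"targets": [0,0,0,0,0,5,0,0,0,0,0,0,5,0,0,0,0,0,0,0.5,0,0,0,0,0,0,0,0.35,0,0,0,0,0,0,0.35,0,0,0,0,0,-10,0.35,0,0,0,0,0,-30,0.35,0,0,0,0,0,-50,0.35,0,0,0,0,-20,-55,0.35,0,0,0,0,0,-55,0.35,0,0,0,0,0,0,0.35]}}

```text
clock: 8.52
position: [0.5477, -0.1545, 0.2478]
ee_rot: [0.005, -0.075, 0.997, -0.003]
contact_force: [-0.6, 0.4, -0.9]
width: 0.0296
```

```bash
python3 - <<'E'
from h import *
import pickle
s=get_state(); pickle.dump(s,open("w7.pkl","wb"))
for n in ("wrist","scene"):
    im=get_image(n); cv2.imwrite(f"pics/{n}7.png",im[:,:,::-1])
print(s["clock"],s["position"],s["ee_rot"],s["width"],s["contact_force"])
c=cv2.imread("pics/scene7.png"); cv2.imwrite("pics/s7c.png",cv2.resize(c[150:280,190:400],None,fx=3.5,fy=3.5))
E
```

```text
8.525 [ 0.54765586 -0.15452692  0.24776923] [ 0.00529553 -0.07534827  0.99713989 -0.0025776 ] 0.029647136171865675 [-0.55926482  0.35038078 -0.90578111]
```

View pics/wrist7.png

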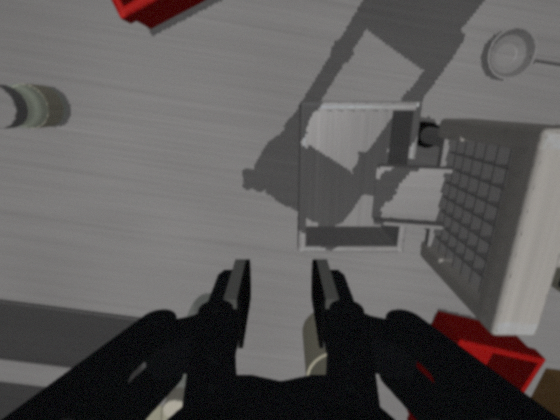

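View pics/s7c.png

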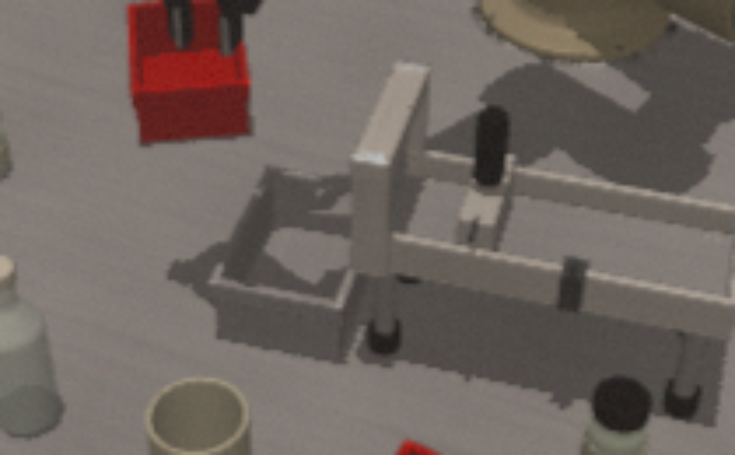

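The pan stands upright with the lip inside its opening (scene crop and wrist view, lip at about (377,195) inside the rim 302–420). Now to the pusher.

{"api": "drive_tool", "payload": {"targets": [0,0,0,0,0,-31,0.75,0,0,0,0,0,-31,0.75,0,0,0,0,46,0,0.75,0,0,0,0,46,0,0.75,0,0,0,0,46,0,0.75,0,0,0,0,46,0,0.75,0,0,0,2,46,0,0.75,0,0,0,0,0,0,0.75,0,0,0,0,0,0,0.75]}}

```text
clock: 9.75
position: [0.5078, 0.0735, 0.3025]
ee_rot: [-0.001, -0.076, 0.997, -0.0]
contact_force: [0.2, -0.4, 0.4]
width: 0.064
```

```bash
python3 - <<'E'
from h import *
import pickle
s=get_state(); pickle.dump(s,open("w8.pkl","wb"))
im=get_image("wrist"); cv2.imwrite(f"pics/wrist8.png",im[:,:,::-1])
print(s["clock"],s["position"],s["ee_rot"],s["width"],s["contact_force"])
E
```

```text
9.75 [0.50775744 0.07352888 0.30251262] [-1.27106805e-03 -7.58273033e-02  9.97120108e-01 -3.06917528e-04] 0.06404748844706959 [ 0.15048013 -0.37545534  0.37333169]
```

View pics/wrist8.png

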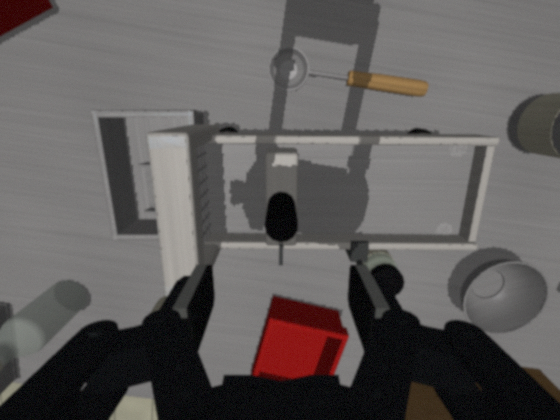

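```bash
cat > meas.py <<'E'
from h import *
import sys,pickle
np.set_printoptions(precision=1,suppress=True)
def tool(p,z,s):
    q=s["ee_rot"];Rw=R.from_quat([q[1],q[2],q[3],q[0]]).as_matrix()
    return Rw.T@(onz("wrist",p,z,s)-s["position"])*1000
E
python3 - <<'E'
from meas import *
s=pickle.load(open("w8.pkl","rb"))
w=cv2.imread("pics/wrist8.png");cv2.imwrite("pics/w8c.png",cv2.resize(w[120:290,180:400],None,fx=3.5,fy=3.5,interpolation=cv2.INTER_CUBIC))
g=cv2.cvtColor(w,cv2.COLOR_BGR2GRAY); m=(g[185:250,255:310]<25).astype(np.uint8)
ys,xs=np.nonzero(m); print("grip blob",xs.min()+255,xs.max()+255,ys.min()+185,ys.max()+185)
for r in range(190,245,6):
    x=np.nonzero(m[r-185])[0]; 
    if len(x): print(r,x.min()+255,x.max()+255,end="; ")
E
```

```text
grip blob 266 296 193 240
196 273 289; 202 270 292; 208 268 294; 214 267 295; 220 266 296; 226 266 296; 232 267 294; 238 274 288;
```

View pics/w8c.png

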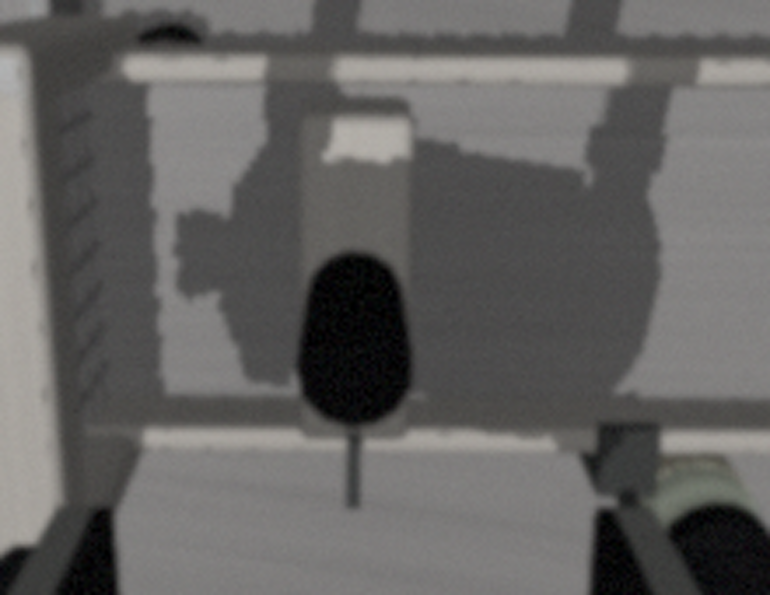

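```bash
python3 - <<'E'
from meas import *
s=pickle.load(open("w8.pkl","rb"))
c=lambda u:[(u[0]+.5)/3.5-.5+180,(u[1]+.5)/3.5-.5+120]
print("grip",tool((281,224),.218,s),tool((281,200),.18,s))
print("bar tip",tool(c((352,500)),.157,s),"bar base",tool(c((354,440)),.157,s))
print("fin",tool(c((629,495)),.159,s),tool(c((615,495)),.159,s),tool(c((642,495)),.159,s),"clip L/R z137",tool(c((598,450)),.138,s),tool(c((660,450)),.138,s))
print("trough side edge dir",tool(c((150,445)),.135,s),tool((475,245),.135,s))
E
```

```text
grip [-4.5  0.5 84.5] [  3.2   0.5 122.5]
bar tip [-66.8  -0.2 145.3] bar base [-48.6   0.3 145.4]
fin [-64.3  76.6 143.3] [-64.3  72.7 143.3] [-64.3  80.2 143.3] clip L/R z137 [-60.1  72.1 164.3] [-60.2  90.3 164.3]
trough side edge dir [-59.8 -60.1 167.4] [-57.9 201.5 167.3]
```

Grip axis sits 0.5 mm from the tool centre line (blob columns 266–296). Fin is about 77–81 mm from the bar. Now I descend and grasp.

{"api": "drive_tool", "payload": {"targets": [0,0,0,0,1,20,0.75,0,0,0,0,0,30,0.75,0,0,0,0,0,30,0.75,0,0,0,0,0,25,0.75,0,0,0,0,0,14,0.75,0,0,0,0,0,0,0.75]}}

```text
clock: 10.55
position: [0.5078, 0.074, 0.1839]
ee_rot: [-0.001, -0.075, 0.997, 0.0]
contact_force: [-0.2, 0.1, 1.0]
width: 0.0639
```

{"api": "drive_tool", "payload": {"targets": [0,0,0,0,0,0,0,0,0,0,0,0,0,0,0,0,0,0,0,0,0,0,0,0,0,0,0,0], "grip_force": 70}}

```text
clock: 11.05
position: [0.509, 0.0739, 0.1861]
ee_rot: [0.001, -0.076, 0.997, -0.001]
contact_force: [-1.3, -3.7, 5.5]
width: 0.0233
```

```bash
python3 - <<'E'
from meas import *
s=get_state(); pickle.dump(s,open("w9.pkl","wb"))
im=get_image("wrist"); cv2.imwrite(f"pics/wrist9.png",im[:,:,::-1])
print(s["clock"],s["position"]*1000,s["ee_rot"]*100,s["width"]*1000,s["contact_force"])
E
```

```text
11.05 [509.   73.9 186.1] [ 0.1 -7.6 99.7 -0.1] 23.307352158279706 [-1.3 -3.7  5.5]
```

View pics/wrist9.png

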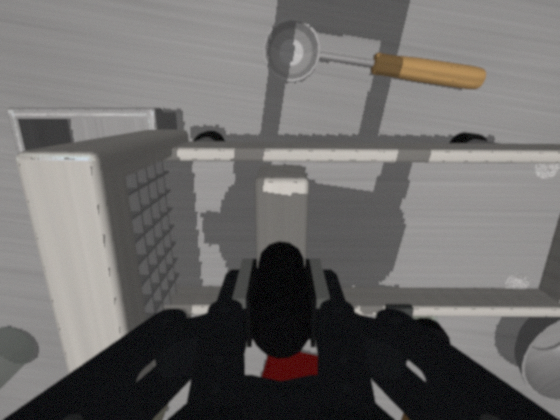

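Held. Pull 70 mm, then look.

{"api": "drive_tool", "payload": {"targets": [0,0,0,0,5,0,0,0,0,0,0,10,0,0,0,0,0,0,10,0,0,0,0,0,0,10,0,0,0,0,0,0,10,0,0,0,0,0,0.5,10,0,0,0,0,0,0,10,0,0,0,0,0,0,5,0,0,0,0,0,0,0,0,0,0,0,0,0,0,0,0]}}

```text
clock: 12.35
position: [0.4991, 0.1418, 0.1861]
ee_rot: [0.002, -0.076, 0.997, -0.002]
contact_force: [2.6, -8.0, 4.0]
width: 0.0234
```

```bash
python3 - <<'E'
from meas import *
s=get_state(); pickle.dump(s,open("w10.pkl","wb"))
for n in ("wrist","top","scene"):
    im=get_image(n); cv2.imwrite(f"pics/{n}10.png",im[:,:,::-1])
print(s["clock"],s["position"]*1000,s["ee_rot"]*100,s["width"]*1000,s["contact_force"])
c=cv2.imread("pics/scene10.png");t=cv2.imread("pics/top10.png");w=cv2.imread("pics/wrist10.png")
a=cv2.resize(c[170:270,290:410],(396,330),interpolation=cv2.INTER_CUBIC);b=cv2.resize(t[180:280,160:280],(396,330),interpolation=cv2.INTER_CUBIC)
cv2.imwrite("pics/m10.png",np.vstack([np.hstack([a,b]),cv2.resize(w[220:,:],(792,270))]))
E
```

```text
12.35 [499.1 141.8 186.1] [ 0.2 -7.6 99.7 -0.2] 23.366663976701524 [ 2.6 -8.   4. ]
```

View pics/m10.png

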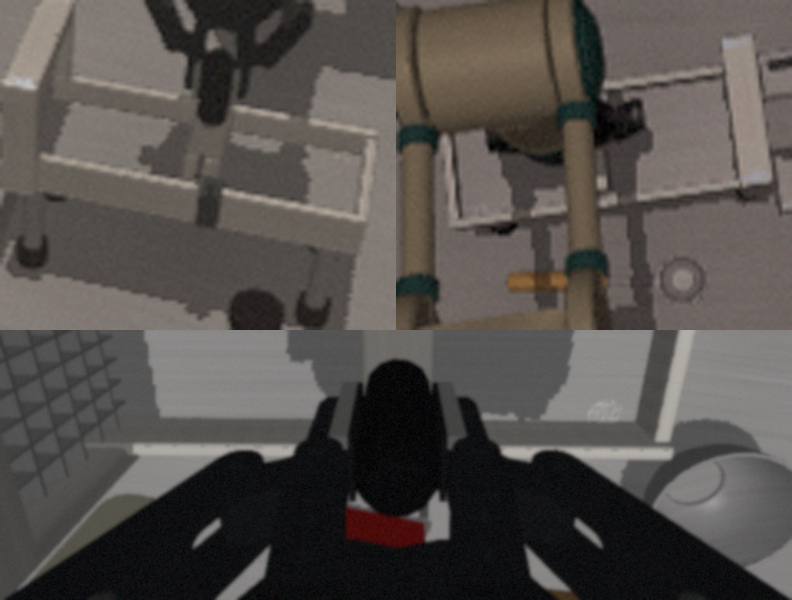

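```bash
python3 - <<'E'
from meas import *
c=cv2.imread("pics/scene10.png");cv2.imwrite("pics/s10z.png",cv2.resize(c[205:245,325:385],None,fx=13,fy=13,interpolation=cv2.INTER_CUBIC))
c=cv2.imread("pics/scene7.png");cv2.imwrite("pics/s7z.png",cv2.resize(c[195:245,315:385],None,fx=11,fy=11,interpolation=cv2.INTER_CUBIC))
E
```

```text
(no output)
```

View pics/s10z.png

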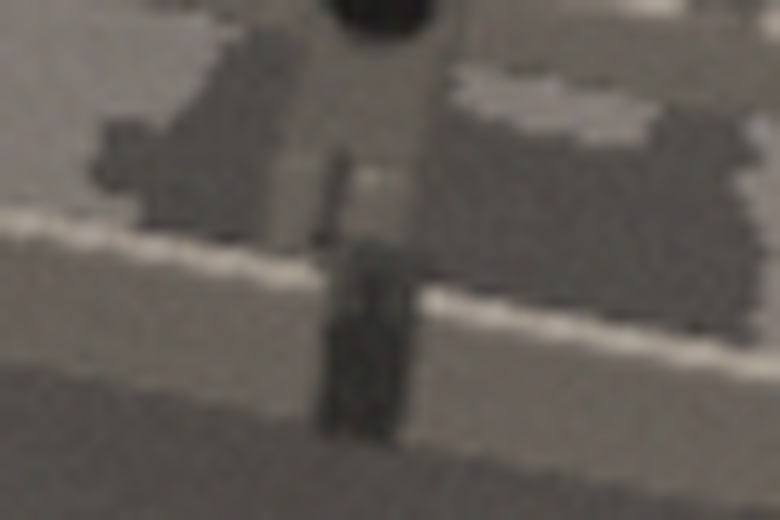

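View pics/s7z.png

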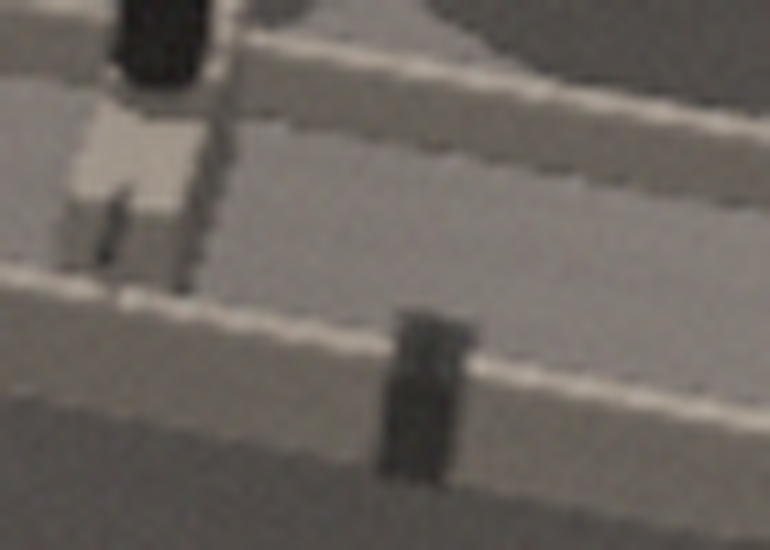

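```bash
python3 - <<'E'
from meas import *
t=np.mean([cv2.imread(f"pics/top{i}.png").astype(float) for i in (0,5,6)],0).astype(np.uint8)
s=np.mean([cv2.imread(f"pics/scene{i}.png").astype(float) for i in (0,5,6,7)],0).astype(np.uint8)
w=cv2.imread("pics/w1.png"); w8=cv2.imread("pics/wrist8.png")
L=lambda i,r0,r1,c0,c1:cv2.convertScaleAbs(cv2.resize(i[r0:r1,c0:c1],(400,300),interpolation=cv2.INTER_CUBIC),alpha=1.8)
cv2.imwrite("pics/q.png",np.vstack([np.hstack([L(t,190,226,202,250),L(s,200,248,318,382)]),np.hstack([L(w,246,291,320,380),L(w8,230,275,335,395)])]))
E
```

```text
(no output)
```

View pics/q.png

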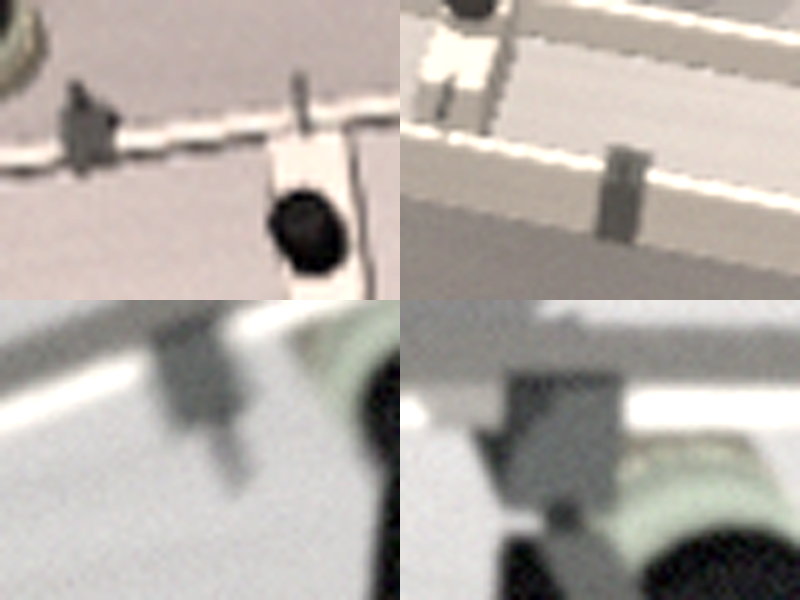

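```bash
python3 - <<'E'
from meas import *
np.set_printoptions(precision=4,suppress=True)
s1=pickle.load(open("w1.pkl","rb"));s8=pickle.load(open("w8.pkl","rb"))
a=np.radians(-81.5);X=np.array([np.cos(a),np.sin(a)]);Y=np.array([-X[1],X[0]]);O=np.array([.5122,.0684])
C=lambda p:np.round(np.array([(p[:2]-O)@X,(p[:2]-O)@Y,p[2]])*1000,1)
def k(u,o,s,b):return [(u[0]-b[0]+.5)/s-.5+o[0],(u[1]-b[1]+.5)/s-.5+o[1]]
T=lambda u:k(u,(202,190),400/48,(0,0)); S=lambda u:k(u,(318,200),6.25,(400,0)); W=lambda u:k(u,(320,246),400/60,(0,300)); V=lambda u:k(u,(335,230),400/60,(400,300))
e=lambda u:k(u,(160,130),2.7,(0,0)); f=lambda u:k(u,(180,120),3.5,(0,0))
print("TOP fin tip",C(onz("top",T((77,88)),.159)),"bar tip",C(onz("top",T((300,78)),.157)),"bar base",C(onz("top",T((304,118)),.157)))
print("W1 fin tip",C(onz("wrist",W((238,485)),.159,s1)),"bar tip",C(onz("wrist",e((369,425)),.157,s1)),"bar base",C(onz("wrist",e((357,398)),.157,s1)))
print("W8 fin vis .159/.14",C(onz("wrist",V((563,515)),.159,s8)),C(onz("wrist",V((563,515)),.14,s8)),"bar",C(onz("wrist",f((352,500)),.157,s8)),C(onz("wrist",f((354,440)),.157,s8)))
print("tri fin tip",C(tri(ray("top",T((77,88))),ray("wrist",W((238,485)),s1))[0]))
for z in (.135,.14,.145,.15):
  print(z,"clip W8",C(onz("wrist",V((507,400)),z,s8)),C(onz("wrist",V((622,400)),z,s8)),"W8 outer",C(onz("wrist",V((507,500)),z,s8)),"scene",C(onz("scene",S((608,165)),z)),C(onz("scene",S((648,172)),z)), "W1",C(onz("wrist",W((155,355)),z,s1)),C(onz("wrist",W((225,325)),z,s1)))
print("scene bar home", C(onz("scene",S((450,80)),.157)),C(onz("scene",S((440,118)),.157)))
z10=lambda u:k(u,(325,205),13,(0,0))
print("scene bar now", C(onz("scene",z10((345,160)),.157)),C(onz("scene",z10((326,240)),.157)),C(onz("scene",z10((332,210)),.157)))
n=get_state();print("TCP",C(n["position"]),"at grasp",C(pickle.load(open("w9.pkl","rb"))["position"]))
E
```

```text
TOP fin tip [-83.2  71.7 159. ] bar tip [ -2.8  63.9 157. ] bar base [ -3.3  49.1 157. ]
W1 fin tip [-82.9  75.3 159. ] bar tip [ -3.2  65.  157. ] bar base [ -3.5  48.7 157. ]
W8 fin vis .159/.14 [-82.3  60.8 159. ] [-87.4  70.3 140. ] bar [ -5.7  62.8 157. ] [ -6.2  44.5 157. ]
tri fin tip [-82.4  70.  167.6]
0.135 clip W8 [-78.5  53.1 135. ] [-96.3  53.  135. ] W8 outer [-79.7  70.2 135. ] scene [-79.7  55.1 135. ] [-96.9  54.7 135. ] W1 [-77.5  54.6 135. ] [-93.   53.9 135. ]
0.14 clip W8 [-77.3  50.9 140. ] [-94.9  50.8 140. ] W8 outer [-78.5  67.7 140. ] scene [-80.1  60.5 140. ] [-97.1  60.1 140. ] W1 [-77.5  52.  140. ] [-92.8  51.3 140. ]
0.145 clip W8 [-76.1  48.7 145. ] [-93.4  48.7 145. ] W8 outer [-77.3  65.3 145. ] scene [-80.5  65.9 145. ] [-97.4  65.4 145. ] W1 [-77.4  49.5 145. ] [-92.5  48.7 145. ]
0.15 clip W8 [-75.   46.6 150. ] [-91.9  46.5 150. ] W8 outer [-76.1  62.8 150. ] scene [-80.8  71.2 150. ] [-97.7  70.8 150. ] W1 [-77.4  46.9 150. ] [-92.3  46.2 150. ]
scene bar home [ -6.9  44.7 157. ] [ -7.9  69.8 157. ]
scene bar now [-76.1  43.4 157. ] [-76.4  68.4 157. ] [-76.1  59.2 157. ]
TCP [-74.4  -2.1 186.1] at grasp [ -5.9  -2.3 186.1]
```

Views agree on about 80.2 mm of travel (top 80.2, wrist1 79.6, wrist8 80.5, scene 81). The pusher is at 68.6 mm (scene 68.8), so 11.7 mm more.

{"api": "drive_tool", "payload": {"targets": [0,0,0,0,4,0,0,0,0,0,0,4,0,0,0,0,0,0,2.5,0,0,0,0,0,0,1.2,0,0,0,0,0,0,0,0,0,0,0,0,0,0,0,0,0,0,0,0,0,0,0]}}

```text
clock: 13.38
position: [0.4975, 0.153, 0.1861]
ee_rot: [0.002, -0.076, 0.997, -0.003]
contact_force: [3.3, -9.2, 5.7]
width: 0.0233
```

```bash
python3 - <<'E'
from meas import *
s=get_state(); pickle.dump(s,open("w11.pkl","wb"))
I=[get_image("scene") for _ in range(3)]; im=np.mean(I,0).astype(np.uint8)[:,:,::-1]; cv2.imwrite("pics/scene11.png",im)
im2=get_image("wrist")[:,:,::-1]; cv2.imwrite("pics/wrist11.png",im2)
n=get_state()
print(n["clock"],n["position"]*1000,s["position"]*1000,n["width"]*1000,n["contact_force"])
d=(n["position"]-pickle.load(open("w9.pkl","rb"))["position"])[:2]*1000; print("travel",d@np.array([-.148,.989]))
a=cv2.resize(im[200:250,320:385],(650,500),interpolation=cv2.INTER_CUBIC)
cv2.imwrite("pics/s11z.png",cv2.convertScaleAbs(a,alpha=1.8))
cv2.imwrite("pics/s11.png",cv2.convertScaleAbs(im,alpha=1.2))
E
```

```text
13.575 [497.5 153.  186.1] [497.5 153.  186.1] 23.19179278756178 [ 3.  -9.7  4.4]
travel 79.88386800438903
```

View pics/s11z.png

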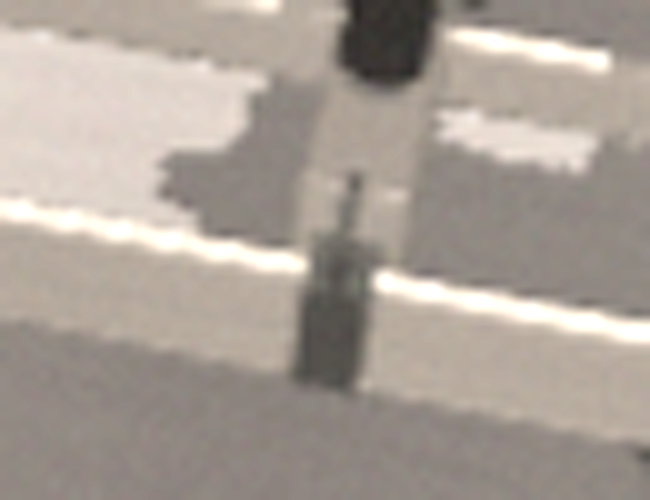

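View pics/s11.png

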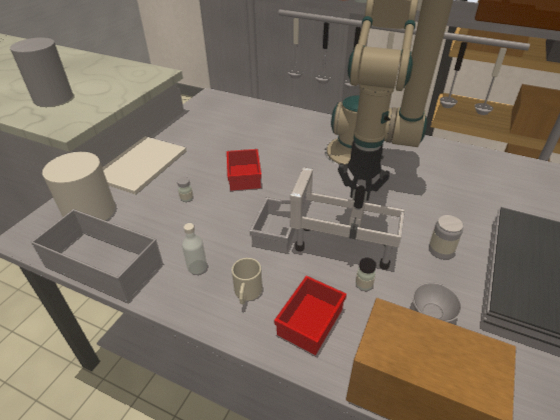

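The bar runs straight into the middle of the clip and fin at (342,245) in the crop, and the rider has not moved. The pan is still under the chute and the bystanders are in place, so I hand it in while holding.

```bash
python3 -c "
from rig import *
print(sign_off()); s=get_state(); print(s['clock'],s['position'],s['width'])"
```

```text
the job is handed in; nothing more can be done
None
the job is handed in; nothing more can be done
```

The job is handed in at about 13.6 s, with the gripper still holding the pusher at the rider's mark. `sign_off` gives no verdict.

- **Pan:** I pinched the small grey steel pan by its rim, turned it about 26°, and slid it in under the chute. I then stood it on the table and let go. Before lowering, the chute lip measured about 60 mm in from the centre line of the far rim, roughly mid-opening, and centred sideways. The scene and wrist pictures after release show the pan upright with the lip inside the opening.
- **Pusher:** I held the upright grip with jaws along the travel (70 N commanded) and pulled it back 79.9 mm by the arm's reading. The distance from bar to fin came out at about 80.2 mm, but the views did not fully agree: top 80.2, wrist 79.6 and 80.5, scene 81. In the last scene picture the bar runs straight into the middle of the rider clip, within about 1 mm. A first wrist reading of the fin gave about 77 mm; I set it aside because a finger partly hid the fin.
- **Rest of the scene:** In the last scene picture the rider is at the same pixels as before the pull. The spoon was not checked there, and the other things on the table looked where they stood. External force on the tool read about 11 N at the end.

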